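# Refit the speed knob of a lathe controller and hold it pressed

## Task

Raise the stiff readout lid of the lathe's speed controller until it leans back about 20 degrees past upright (110 degrees open), so that the readout can be read, and leave it there. Then pick up the black knob from the plywood offcut, turn it so that the flat in its bore matches the flat of the brass D-shaft, push it fully home on the shaft and press knob and shaft all the way in against the spring. Finish with the gripper still holding the knob pressed in; leave the finial, hammer and try square where they are.

Things in the scene. Friction and masses are not known exactly. Their poses are not given: they have to be found in the camera images.
- controller: Dark blue speed controller fixed to the bench, 130 (x) x 200 (y) mm. Panel 46 mm above the bench, inside side and rear walls 74 mm and a front wall 60 mm high. Origin: centre of its underside; -x is its front (red latches). Yaw varies by 0.3 rad; it may stand left or right. Its shaft stands at x -10, y -25 mm, a flat red rocker switch at x -10, y +55.
- lid (a joint): Angle of the controller's dark blue lid (readout screen on its inside), rad: 0 = shut (level), pi/2 = upright, 2.6 = stop. At the start it is ajar by 0.1 to 0.45 and covers the shaft. Stiff hinge (about 0.35 N m friction): it stays where it is left. 110 degrees is 1.92 rad.
- lid_hinge (a point): Middle of the lid's hinge line, at the controller's rear top edge, 75 mm above the bench, x = +60 mm in the controller's frame. Axes are the lid's: y along the hinge, -x from hinge to free edge, z out of its outer face. Lid 200 mm wide, 125 mm from hinge to free edge, 8 mm thick (outer face 8.5 mm off the hinge line).
- lid_tab (a point): Grip point of the red tab that sticks out in the lid's plane from the middle of its free edge: 42 mm long, 12 mm wide (along the hinge), 16 mm thick. The point lies 153 mm from the hinge line (28 mm beyond the edge), 4.5 mm along the lid's z. Axes as the lid's. Can be pinched across the 12 mm from above at every lid angle; turns between the fingers as the lid swings.
- spindle (a joint): Turn of the shaft about its upright axis, rad, 0 = its flat faces the controller's front (-x); counter-clockwise from above positive; range -0.7 to 0.7, starts within 0.6. Stiff (0.06 N m friction): stays as it is.
- shaft (a joint): How far the D-shaft with its collar is pushed down, m: 0 = out, 0.006 = fully in. Spring: about 3 N to start, 7 N fully in; it springs back when let go.
- shaft_seat (a point): Centre of the top face of the dark steel collar (28 mm across, short white line on the side of the flat) at the foot of the brass D-shaft, where the knob's underside seats; z up, +x to the side of the flat. The shaft stands 13 mm above it, 16 mm in diameter, flat 4.5 mm from its axis, last 2.5 mm tapered. 55.5 mm above the bench when out; sinks with the shaft.
- offcut: Plywood offcut, 100 x 100 x 12 mm, fixed on the bench, on the other side from the controller; the knob lies on it. Origin: centre of its underside.
- knob: Loose black knob, 60 g, upright: round skirt 44 mm across, 18 high; on it a grip bar 40 long (x), 14 wide (y), 22 high. White line on the bar's +x half; it starts pointing at the robot (-x) within 0.8 rad. Origin: centre of the underside, with a D bore 15 deep, 18.4 across, flat 5.7 mm from the axis on +x, below the line: goes on only with x along shaft_seat's x within 0.15 rad.
- knob_pointer (a point): Top of the outer end of the knob's white line, 20 mm along the knob's +x, 40 mm above its underside.
- finial: Loose turned wooden finial, 52 mm across, 57 mm high, bystander beyond the work. Origin: centre of its underside.
- hammer: Hammer lying on the bench, 260 mm long, bystander beyond the work. Origin: under the middle.
- try_square: Try square lying on the bench between robot and work, stock 110 x 26 x 16 mm along its x, blade 190 mm along +y, bystander. Origin: under the middle of the stock.
Not all that is in view belongs to the job. What is shaped like the knob but blue, orange or red is not meant.

How it is judged (in metres and radians):
On the way, in this order (a step that is already met when the one before it is completed fails the run):
1. the lid leans back 100 to 120 degrees open and stays there (value of joint lid between 1.745 and 2.095 rad), for 0.5 s.
2. the knob sits on the D-shaft down to the collar, flats matched (z of knob in the frame of shaft_seat between -0.003 and 0.0025 m and horizontal distance between knob and shaft_seat below 0.003 m and x of knob_pointer in the frame of shaft_seat above 0.015 m and angle between knob's own z axis and vertical below 0.12 rad), for 0.2 s.
At the end, for the whole second after the job is handed in: The lid stands 100 to 120 degrees open; the knob sits on the D-shaft with its underside within 2.5 mm of the collar, centred within 3 mm, upright, white line over the shaft's flat; the shaft is pushed in by more than 4 of its 6 mm and the gripper's fingers still bear on the knob with more than 2 N (all of step 1 and all of step 2 and value of joint shaft above 0.004 m and contact force between the fingers and knob above 2 N); the arm keeps its last pose, push and grip.
It fails at once if the finial is shifted by more than 25 mm (distance of finial from where it was at the start of the episode above 0.025 m).
It fails at once if the hammer is shifted by more than 25 mm (distance of hammer from where it was at the start of the episode above 0.025 m).
It fails at once if the try square is shifted by more than 25 mm (distance of try_square from where it was at the start of the episode above 0.025 m).
It also fails if it takes over 61 s, if anything falls off the work surface, if the arm or the gripper's body presses on something with over 40 N, if the wrist force passes 120 N, or if a joint passes its speed limit or range.

## Robot

A 6-joint arm with a two-finger parallel gripper is mounted at the origin on the work surface. World frame = base frame: x ahead of the robot, y to its left, z up, the work surface at z = 0. Lengths are in m, angles in degrees, forces in N, time in s.
With the tool pointing down it reaches from about 0.35 to 0.875 m from the base axis. Payload 4.2 kg.
Tool frame: the origin (TCP) lies between the finger pads; the fingertips stand 17 mm ahead of it and the grasp point (between the pads) lies 2 mm behind it; z points along the fingers, y is the line along which they close (so a half turn about z gives the same grasp; the last joint's range is limited). The gripper opens to 87 mm and grips with 3 to 60 N. Pads are 19 mm wide; open, the fingers measure 117 mm over their backs; the gripper's body (75 mm by 190 mm) begins 51 mm behind the grasp point.
Start: joints at [-55.657, 22.042, 0.453, 0, -68.411, -14.817], TCP at [0.209, -0.589, 0.24] pointing down, gripper open.
Joint ranges: [-179.83, 179.83], [-69.29, 118.12], [-61.27, 80.66], [-181.25, 117.63], [-171.15, -9.14], [-177.46, 177.46]. Speed limits (degrees/s): [159.86, 159.86, 180, 180, 180, 180].

## Interface

Orientations are given as a 3x3 rotation matrix whose columns are the frame's x, y, z axes.
In Python, from station import sense, capture, r, masks_of gives the robot as it stands.
- The arm moves only by the tool apply_moves, never from a script. Its argument "steps" is a list that holds one entry, the list of rows, each a list of 7 numbers: the opening, from 0 (shut) to 1 (fully open), then the shift along the tool's x, y, z in mm, then the turn, a rotation vector about the tool's x, y, z in rad. A call has 1 to 12 rows; each row shifts and turns the commanded pose from where the row before left it, along the tool's axes as they then stand; what a row does not reach is not made up. A row lasts 1/8 s, in which the tool goes at most 62.5 mm and 10.7 degrees, less where a joint would pass 70% of its speed; a pose out of reach is approached as far as the arm can. A call with a gripper value outside its range is refused whole. The fingers move at their own pace and stop on an object; the grip force is fixed at half the most. Time passes only in rows, so rows that do not move let the fingers close. It gives the time, the measured TCP pose, the force and the opening at its end, in the units of the state.
- sense(): the state, without advancing time (a new reading comes with each control period).
- capture(name): name is "scene" or "top" or "wrist"; returns a dict with "color" (420x560x3 uint8, red, green, blue), "vfov" (degrees; the focal length in pixels is half the picture's height over the tangent of half this angle, whatever the lens; pixels are square), "cx", "cy" (the principal point, pixels), "T" (4x4, takes a point from camera to world coordinates). Camera axes: x right, y down, z forward; pixel columns grow to the right and rows downward; lengths in m; the calibration is good to about 2 mm. A picture is of the moment at which its call begins. There is no depth.
- r.finish_job(): hands the job in, once; it reports no verdict.
Trained networks look in a picture, given as the dict that the camera call returned (one of the last four; its "shot" number tells which), for a name from the list of things; names that differ only in an ending like _2 or _b are one class to them, and where a whole thing is asked for, a point or a joint stands for the part that bears it (a point fixed in the world has none). Each returns a list of dicts, best first, with "confidence" (0 to 1); they miss things now and then, are a little off and sometimes report something else, mostly with a low value. They report only what shows in the picture. A call takes as long as a camera call. They do not tell look-alikes from the thing itself.
- masks_of(picture, thing): "pixels" (420x560 bool, what is visible of it) and "box" ([left, top, width, height] in pixels, round what is visible of it).
The state is a dict: "time_s": time; "joints": joint angles; "joint_velocities": joint speeds; "effort": joint torques, N m; "tcp_pos": TCP position; "ee_rot": TCP orientation; "wrist_force": force on the tool from outside, world axes, zero at the start; "moment": the same for the moment, N m; "gripper_width": opening from 0.0 (shut) to 1.0 (fully open).
Only numpy, scipy, OpenCV 4.12 (cv2) and the standard library are available. Lean on these libraries where they do the work, as an engineer would, in place of code of your own. Each camera call takes 0.05 s, during which the arm holds its last target. There are 200 camera calls.

## Working session

There is one attempt and no reset: what is moved stays moved. The work goes in short steps, Python scripts to look and compute and a tool call to move; the robot and the scene stay as the last step left them, time stands still between calls to the robot, and variables do not carry over. Pictures are saved under pics/ and viewed, on a budget of 10 in all, crops included, one or two more only if the job needs it, and the job is handed in when it is done.

Besides the shell and the picture viewer there is one more tool, called after "Call:" as name(argument=value, ...), one argument or row to a line, values as JSON. apply_moves: Moves the arm, as the interface text tells. Its arguments: {"type":"object","properties":{"steps":{"type":"array","items":{"type":"array","items":{"type":"array","items":{"type":"number"}}}}},"required":["steps"]}

```bash
ls; mkdir -p pics
cat > h.py <<'E'
import numpy as np, cv2
from station import sense, capture, r, masks_of
def K(p):
    f=p["color"].shape[0]/2/np.tan(np.radians(p["vfov"])/2); return f,p["cx"],p["cy"]
def pix2plane(p,u,v,z):
    f,cx,cy=K(p); T=np.array(p["T"]); d=T[:3,:3]@np.array([(u-cx)/f,(v-cy)/f,1]); o=T[:3,3]
    return o+d*(z-o[2])/d[2]
def proj(p,X):
    f,cx,cy=K(p); T=np.linalg.inv(np.array(p["T"])); c=T[:3,:3]@np.array(X)+T[:3,3]
    return np.array([f*c[0]/c[2]+cx,f*c[1]/c[2]+cy])
def save(p,n,box=None,s=1):
    im=p["color"][:,:,::-1]
    if box: x,y,w,h=box; im=im[y:y+h,x:x+w]
    cv2.imwrite("pics/"+n,cv2.resize(im,None,fx=s,fy=s,interpolation=cv2.INTER_CUBIC))
E
python3 - <<'E'
from h import *
a=capture("scene"); b=capture("top")
im=np.vstack([a["color"],b["color"]])
save(b,"top.png",s=1.4); save(a,"scene.png",s=1.4)
for n,p in(("scene",a),("top",b)):
    print(n,p["vfov"],p["cx"],p["cy"],np.round(p["T"],3).tolist())
    for t in ["controller","lid","lid_tab","knob","offcut","try_square","finial","hammer"]:
        for m in masks_of(p,t)[:3]: 
            ys,xs=np.nonzero(m["pixels"]); print(t,round(m["confidence"],2),m["box"],xs.mean().round(1),ys.mean().round(1))
s=sense(); print(s)
E
```

```text
pics
scene 51.12716346333368 279.2625262308773 209.7131452914101 [[0.777, 0.452, -0.438, 0.985], [0.629, -0.574, 0.524, -0.493], [-0.015, -0.683, -0.73, 0.749], [0.0, 0.0, 0.0, 1.0]]
controller 0.94 [147.4, 190.1, 125.8, 130.2] 211.1 252.8
controller 0.71 [292.6, 165.3, 17.2, 23.0] 301.4 176.4
lid 0.88 [149.9, 189.7, 118.2, 107.2] 208.2 241.2
lid 0.65 [292.6, 164.1, 22.0, 22.7] 301.7 177.2
lid_tab 0.97 [147.8, 190.1, 121.3, 104.9] 208.3 241.0
knob 0.89 [292.5, 163.3, 20.0, 25.4] 301.4 177.2
knob 0.85 [256.9, 185.3, 20.8, 24.1] 268.1 197.8
knob 0.77 [252.6, 153.0, 17.1, 22.6] 262.2 167.3
offcut 0.8 [287.0, 163.4, 50.8, 38.7] 314.9 182.8
offcut 0.45 [150.8, 191.4, 118.0, 104.5] 208.4 240.6
offcut 0.35 [365.5, 217.7, 19.7, 29.2] 376.4 232.9
try_square 0.85 [147.5, 163.2, 73.7, 50.9] 189.0 185.6
finial 0.86 [363.0, 217.5, 28.3, 26.5] 376.1 232.6
finial 0.32 [146.1, 163.5, 75.0, 49.1] 189.0 184.5
hammer 0.75 [234.0, 296.8, 114.6, 123.2] 291.4 357.6
top 44.75374985174539 283.18739300748484 209.41596553598808 [[-0.015, -0.987, 0.162, 0.426], [-1.0, 0.017, 0.015, -0.003], [-0.018, -0.161, -0
[... 642 characters left out ...]
8130e-03,
       -6.84120400e+01, -1.48156800e+01]), 'joint_velocities': array([-0.03063527,  0.08130447,  0.02720051, -0.13451365, -0.03357312,
       -0.04910705]), 'effort': array([ 1.06124618e-03, -3.90449953e+01,  1.87623990e+01,  4.22436520e+00,
        1.55256264e-02, -1.90101059e-05]), 'tcp_pos': array([ 0.20891862, -0.58902111,  0.2395785 ]), 'ee_rot': array([[-9.42488419e-01, -3.34238803e-01,  4.89968697e-05],
       [-3.34238804e-01,  9.42488420e-01, -1.70396192e-05],
       [-4.04836803e-05, -3.24362989e-05, -9.99999999e-01]]), 'wrist_force': array([-0.69586601, -0.21082467, -0.22518565]), 'moment': array([0.04825643, 0.00868547, 0.02277213]), 'gripper_width': 0.9994504594806639}
```

View pics/top.png

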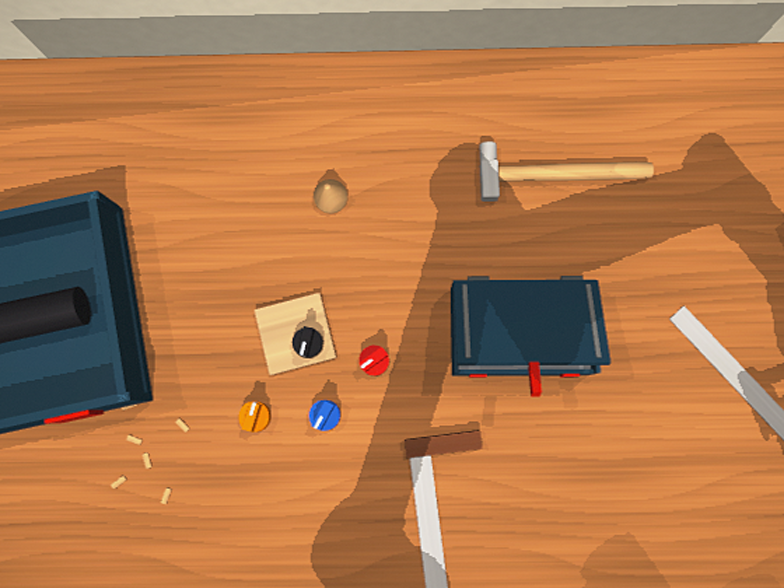

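View pics/scene.png

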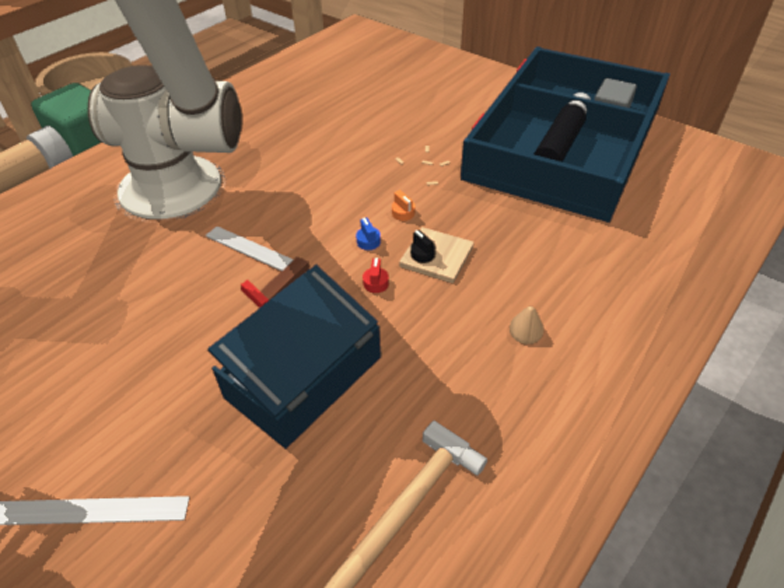

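The top view shows the controller with its lid ajar at about (530,325) and the red tab at (535,378). The offcut is at (295,335) with the black knob on it at (308,342). The look-alikes are red (374,361), blue (325,415) and orange (254,416). Only the black knob is on the plywood, so that is the one meant. The blue open box at the left is a distractor.

```bash
cat >> h.py <<'E'
def Rz(a): c,s=np.cos(a),np.sin(a); return np.array([[c,-s,0],[s,c,0],[0,0,1.]])
def Ry(a): c,s=np.cos(a),np.sin(a); return np.array([[c,0,s],[0,1,0],[-s,0,c]])
def lidpose(q):
    x,y,yaw,a=q; R=Rz(yaw)@Ry(a)   # free edge (-x) rises with +a about +y
    return R, np.array([x,y,0])+Rz(yaw)@[.06,0,.075]
def boxpts(lo,hi): return np.array([[x,y,z] for x in(lo[0],hi[0]) for y in(lo[1],hi[1]) for z in(lo[2],hi[2])])
LID=[boxpts((-.125,-.1,.0005),(0,.1,.0085)),boxpts((-.167,-.006,-.0035),(-.125,.006,.0125))]
def hullmask(p,sets,S=4):
    m=np.zeros((420*S//1,560*S),np.uint8)
    for P in sets:
        uv=np.array([proj(p,X) for X in P]); h=cv2.convexHull(((uv+.5)*S).astype(np.int32)); cv2.fillConvexPoly(m,h,1)
    return m
def lidmask(p,q,S=4):
    R,o=lidpose(q); return hullmask(p,[P@R.T+o for P in LID],S)
def fitlid(obs,q0,free=(0,1,2,3),S=3):
    from scipy.optimize import minimize
    big=[(p,cv2.resize(m.astype(np.uint8),None,fx=S,fy=S,interpolation=cv2.INTER_LINEAR)) for p,m in obs]
    free=list(free); sc=np.array([.01,.01,.05,.05])[free]
    def full(d): q=np.array(q0,float); q[free]+=d*sc; return q
    def c(d):
        q=full(d); t=0
        for p,m in big:
            g=lidmask(p,q,S); t+=1-(g&m).sum()/max(1,(g|m).sum())
        return t
    n=len(free); x=np.zeros(n)
    for k in range(3):
        s=minimize(c,x,method="Nelder-Mead",options=dict(initial_simplex=np.vstack([x,x+np.eye(n)*(1.5/(k+1))]),maxiter=150)); x=s.x
    return full(x),s.fun
E
python3 - <<'E'
from h import *
a=capture("scene"); b=capture("top")
obs=[(p,masks_of(p,"lid_tab")[0]["pixels"]) for p in (a,b)]
c=pix2plane(b,378,230,.08)
for y0 in(0.,.2,-.2):
  for a0 in(.2,):
    q,f=fitlid(obs,[c[0],c[1],y0,a0]); print(np.round(q,4),f)
for m in masks_of(b,"knob")[:3]:
    x,y,w,h=m["box"]; print("knob",m["confidence"],pix2plane(b,x+w/2,y+h/2,.03))
m=masks_of(b,"offcut")[0]; x,y,w,h=m["box"];print("offcut",pix2plane(b,x+w/2,y+h/2,.012))
R,o=lidpose(q); print("tab",R@[-.153,0,.0045]+o)
for n,u,v,z in(("finial",236,140,.02),("sq corner",418/1.4,445/1.4,.016),("sq end",480/1.4,437/1.4,.016),("hammer",490/1.4,198/1.4,.02)): print(n,pix2plane(b,u,v,z))
x,y,w,h=280,180,180,110
im=b["color"].copy(); cs,_=cv2.findContours(lidmask(b,q,1),0,1); cv2.drawContours(im,cs,-1,(255,255,0),1)
cr1=cv2.resize(im[180:300,300:460],None,fx=4,fy=4)
cr2=cv2.resize(b["color"][215:275,175:255],None,fx=4,fy=4,interpolation=cv2.INTER_CUBIC)
out=np.zeros((480+240,640,3),np.uint8); out[:480]=cr1; out[480:,:320]=cr2
im=a["color"].copy(); cs,_=cv2.findContours(lidmask(a,q,1),0,1); cv2.drawContours(im,cs,-1,(255,255,0),1)
out[480:,320:]=cv2.resize(im[180:300,130:290],None,fx=2,fy=2)
out=cv2.resize(out,(533,600)); cv2.imwrite("pics/c1.png",out[:,:,::-1])
E
```

```text
[ 0.5397 -0.1666 -0.0181  0.3305] 0.04485224909416918
[ 0.5394 -0.1665 -0.0159  0.3298] 0.044294852546169605
[ 0.5395 -0.1665 -0.0179  0.3326] 0.04463277753039141
knob 0.92 [0.52617535 0.13884503 0.03      ]
knob 0.76 [0.42009854 0.2170706  0.03      ]
knob 0.64 [0.41851982 0.11507394 0.03      ]
offcut [0.53733541 0.15927592 0.012     ]
tab [ 0.45639422 -0.16502432  0.12921087]
finial [0.74619352 0.11048049 0.02      ]
sq corner [ 0.37608337 -0.01457668  0.016     ]
sq end [ 0.38605455 -0.10336992  0.016     ]
hammer [ 0.73822716 -0.12979336  0.02      ]
```

View pics/c1.png

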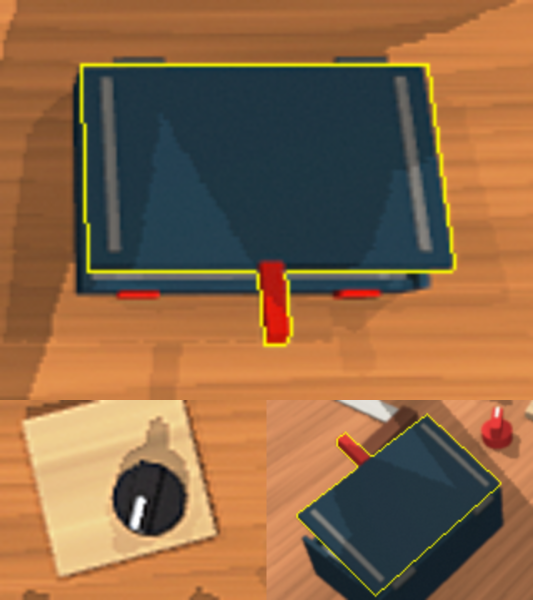

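The lid fit sits on the outline in both views: controller at (0.540,-0.167), yaw -0.017, lid about 0.33 rad. The crop confirms the black knob on the plywood, near (0.526,0.139). I'll move above the tab.

Call:
apply_moves(
  steps=[
    [[1, -37.5, 31.7, 4, 0, 0, 0], [1, -37.5, 31.7, 4, 0, 0, 0], [1, -37.5, 31.7, 4, 0, 0, 0], [1, -37.5, 31.7, 4, 0, 0, 0], [1, -37.5, 31.7, 4, 0, 0, 0], [1, -37.5, 31.7, 4, 0, 0, 0], [1, -37.5, 31.7, 4, 0, 0, 0], [1, -37.5, 31.7, 4, 0, 0, 0], [1, -37.5, 31.7, 4, 0, 0, 0], [1, -37.5, 31.7, 4, 0, 0, 0], [1, 0, 0, 0, 0, 0, 0.179], [1, 0, 0, 0, 0, 0, 0.179]],
  ],
)

```text
time_s: 2.7
tcp_pos: [0.4568, -0.1641, 0.1996]
ee_rot: [[-1.0, 0.021, 0.0], [0.021, 1.0, -0.0], [-0.0, -0.0, -1.0]]
wrist_force: [0.1, 0.2, 0.0]
gripper_width: 0.997
```

Run:
```python
from h import *
s=sense(); print(s["tcp_pos"],s["ee_rot"].round(3).tolist(),s["wrist_force"])
w=capture("wrist"); b=capture("top"); print(w["vfov"],np.round(w["T"],3).tolist())
q=[.5395,-.1665,-.0175,.331]
for m in masks_of(w,"lid_tab")[:2]:
    print(m["confidence"],m["box"])
im=w["color"].copy(); cs,_=cv2.findContours(lidmask(w,q,1),0,1); cv2.drawContours(im,cs,-1,(255,255,0),1)
cv2.imwrite("pics/w1.png",im[:,:,::-1])
```

```text
[ 0.45680587 -0.16410208  0.19956481] [[-1.0, 0.021, 0.0], [0.021, 1.0, -0.0], [-0.0, -0.0, -1.0]] [0.13619141 0.15991648 0.02721034]
59.55675515420727 [[0.021, 0.967, 0.254, 0.388], [1.0, -0.02, -0.005, -0.163], [0.001, 0.254, -0.967, 0.344], [0.0, 0.0, 0.0, 1.0]]
0.85 [126.1, 203.5, 306.6, 145.2]
```

View pics/w1.png

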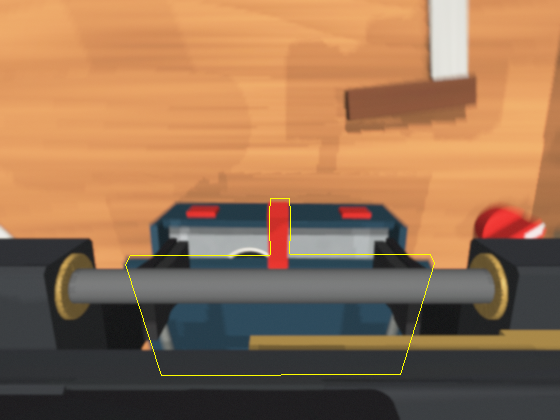

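The projected lid and tab outline match the wrist view, with the tab at (280,225). I'll descend and pinch it.

Call:
apply_moves(
  steps=[
    [[1, 0.5, -0.9, 24, 0, 0, 0], [1, 0, 0, 24, 0, 0, 0], [1, 0, 0, 24, 0, 0, 0], [1, 0, 0, 0, 0, 0, 0], [0, 0, 0, 0, 0, 0, 0], [0, 0, 0, 0, 0, 0, 0], [0, 0, 0, 0, 0, 0, 0], [0, 0, 0, 0, 0, 0, 0], [0, 0, 0, 0, 0, 0, 0], [0, 0, 0, 0, 0, 0, 0], [0, 0, 0, 0, 0, 0, 0]],
  ],
)

```text
time_s: 4.22
tcp_pos: [0.4559, -0.1658, 0.1275]
ee_rot: [[-1.0, 0.017, -0.0], [0.017, 1.0, 0.0], [0.0, 0.0, -1.0]]
wrist_force: [-0.1, 0.2, -0.3]
gripper_width: 0.286
```

Run:
```python
from h import *
s=sense(); print(s["tcp_pos"],s["wrist_force"],s["gripper_width"])
# arc in tool coords: tool x=-X, z=-Z, relative to measured grasp
H=np.array([.5995,.075]); a0=.331
P=lambda a: np.array([H[0]-.153*np.cos(a)+.0045*np.sin(a), H[1]+.153*np.sin(a)+.0045*np.cos(a)])
print("grasp pt now expected",P(a0))
N=20; A=np.linspace(a0,1.94,N+1); pr=np.array([P(a) for a in A]); 
print(np.round(-np.diff(pr,axis=0)*1000,1).tolist()); print(pr[-1],pr[10])
```

```text
[ 0.45585804 -0.16579564  0.12749845] [-0.07676294  0.1935327  -0.27950724] 0.28572326422041844
grasp pt now expected [0.45626762 0.12897903]
[[-4.8, -11.3], [-5.7, -10.9], [-6.6, -10.4], [-7.4, -9.9], [-8.1, -9.2], [-8.9, -8.6], [-9.5, -7.8], [-10.1, -7.0], [-10.6, -6.2], [-11.1, -5.3], [-11.5, -4.4], [-11.8, -3.5], [-12.1, -2.5], [-12.2, -1.5], [-12.3, -0.5], [-12.3, 0.5], [-12.2, 1.4], [-12.1, 2.4], [-11.8, 3.4], [-11.5, 4.3]]
[0.65891032 0.21606617] [0.53906345 0.21562956]
```

Call:
apply_moves(
  steps=[
    [[0, 0, 0, 0, 0, 0, 0], [0, 0, 0, 0, 0, 0, 0], [0, 0, 0, 0, 0, 0, 0], [0, 0, 0, 0, 0, 0, 0], [0, -4.8, 0, -11.3, 0, 0, 0], [0, -5.7, 0, -10.9, 0, 0, 0], [0, 0, 0, 0, 0, 0, 0]],
  ],
)

```text
time_s: 5.1
tcp_pos: [0.4669, -0.1661, 0.1509]
ee_rot: [[-1.0, 0.017, 0.001], [0.017, 1.0, -0.0], [-0.001, -0.0, -1.0]]
wrist_force: [-0.2, -1.7, -0.1]
gripper_width: 0.129
```

Call:
apply_moves(
  steps=[
    [[0, -6.6, 0, -10.4, 0, 0, 0], [0, -7.4, 0, -9.9, 0, 0, 0], [0, -8.1, 0, -9.2, 0, 0, 0], [0, -8.9, 0, -8.6, 0, 0, 0], [0, -9.5, 0, -7.8, 0, 0, 0], [0, -10.1, 0, -7.0, 0, 0, 0], [0, -10.6, 0, -6.2, 0, 0, 0], [0, -11.1, 0, -5.3, 0, 0, 0], [0, -11.5, 0, -4.4, 0, 0, 0], [0, -11.8, 0, -3.5, 0, 0, 0]],
  ],
)

```text
time_s: 6.35
tcp_pos: [0.5626, -0.1673, 0.2221]
ee_rot: [[-1.0, 0.017, -0.001], [0.017, 1.0, 0.001], [0.001, 0.001, -1.0]]
wrist_force: [-3.6, 0.2, -5.8]
gripper_width: 0.138
```

Call:
apply_moves(
  steps=[
    [[0, -12.1, 0, -2.5, 0, 0, 0], [0, -12.2, 0, -1.5, 0, 0, 0], [0, -12.3, 0, -0.5, 0, 0, 0], [0, -12.3, 0, 0.5, 0, 0, 0], [0, -12.2, 0, 1.4, 0, 0, 0], [0, -12.1, 0, 2.4, 0, 0, 0], [0, -11.8, 0, 3.4, 0, 0, 0], [0, -11.5, 0, 4.3, 0, 0, 0], [0, 0, 0, 0, 0, 0, 0], [0, 0, 0, 0, 0, 0, 0]],
  ],
)

```text
time_s: 7.6
tcp_pos: [0.6595, -0.1686, 0.2142]
ee_rot: [[-1.0, 0.017, 0.002], [0.017, 1.0, 0.001], [-0.002, 0.001, -1.0]]
wrist_force: [-0.7, 4.3, -5.5]
gripper_width: 0.138
```

Run:
```python
from h import *
s=sense(); print(s["tcp_pos"],s["wrist_force"],s["gripper_width"])
from scipy.optimize import brentq
H=np.array([.5995,.075]);g=s["tcp_pos"]+[0,0,.002]
print("angle by atan", np.arctan2(g[2]-H[1],H[0]-g[0])-np.arctan(.0045/.153), np.hypot(g[2]-H[1],g[0]-H[0]))
```

```text
[ 0.65954775 -0.16856891  0.21417981] [-0.68966713  4.27424771 -5.46429801] 0.1377441313267407
angle by atan 1.9435416246885013 0.15341926801145805
```

Call:
apply_moves(
  steps=[
    [[0.6, 0, 0, 0, 0, 0, 0], [0.6, 0, 0, 0, 0, 0, 0], [0.6, 0, 0, 0, 0, 0, 0], [0.6, 0, 0, 0, 0, 0, 0], [0.6, 0, 0, -20, 0, 0, 0], [0.6, 0, 0, -20, 0, 0, 0], [0.6, 0, 0, -20, 0, 0, 0], [0.6, 43, -7, 0, 0, 0, 0], [0.6, 43, -7, 0, 0, 0, 0], [0.6, 43, -7, 0, 0, 0, 0], [1, 0, 0, 0, 0, 0, 0], [1, 0, 0, 0, 0, 0, 0]],
  ],
)

```text
time_s: 9.1
tcp_pos: [0.5296, -0.1883, 0.2752]
ee_rot: [[-1.0, 0.017, 0.002], [0.017, 1.0, -0.0], [-0.002, -0.0, -1.0]]
wrist_force: [-0.0, -1.0, -1.7]
gripper_width: 0.745
```

Run:
```python
from h import *
s=sense(); print(s["tcp_pos"],s["gripper_width"])
w=capture("wrist"); b=capture("top"); a=capture("scene")
obs=[(p,masks_of(p,"lid_tab")[0]["pixels"]) for p in (a,b)]
print([m.sum() for _,m in obs])
print("lid fit",fitlid(obs[:1],[.5395,-.1665,-.0175,1.9],free=(3,)),fitlid(obs[1:],[.5395,-.1665,-.0175,1.9],free=(3,)))
u,v=proj(w,[.529,-.1913,.0555]).round().astype(int); print(u,v)
out=np.vstack([w["color"], np.hstack([cv2.resize(w["color"][max(0,v-45):max(0,v-45)+90,u-60:u+60],(280,180)) if 0 else cv2.resize(w["color"][max(0,v-45):max(0,v-45)+90,u-70:u+70],(280,180),interpolation=cv2.INTER_CUBIC),cv2.resize(a["color"][130:310,100:380],(280,180))])])
cv2.imwrite("pics/w2.png",out[:,:,::-1]); np.save("w2.npy",w,allow_pickle=True)
```

```text
[ 0.52964434 -0.18826256  0.27522618] 0.7448759233132067Traceback (most recent call last):
  File "<stdin>", line 4, in <module>
IndexError: list index out of range
```

Run:
```python
from h import *
w=capture("wrist"); b=capture("top"); a=capture("scene")
for p,n in((a,"scene"),(b,"top")):
    M=[m for t in("lid","lid_tab") for m in masks_of(p,t)]
    print(n,[(round(m["confidence"],2),m["box"]) for m in M])
u,v=proj(w,[.529,-.1913,.0555]).round().astype(int); print(u,v)
im=a["color"].copy(); cs,_=cv2.findContours(lidmask(a,[.5395,-.1665,-.0175,1.94],1),0,1); cv2.drawContours(im,cs,-1,(255,255,0),1)
out=np.vstack([w["color"][40:340], np.hstack([cv2.resize(w["color"][v-45:v+45,u-42:u+42],(280,300),interpolation=cv2.INTER_CUBIC),cv2.resize(im[130:310,120:288],(280,300))])])
cv2.imwrite("pics/w2.png",out[:,:,::-1]); np.save("w2.npy",w,allow_pickle=True)
```

```text
scene [(0.96, [195.4, 203.1, 94.3, 96.4]), (0.57, [198.2, 203.6, 90.2, 96.5])]
top []
278 180
```

View pics/w2.png

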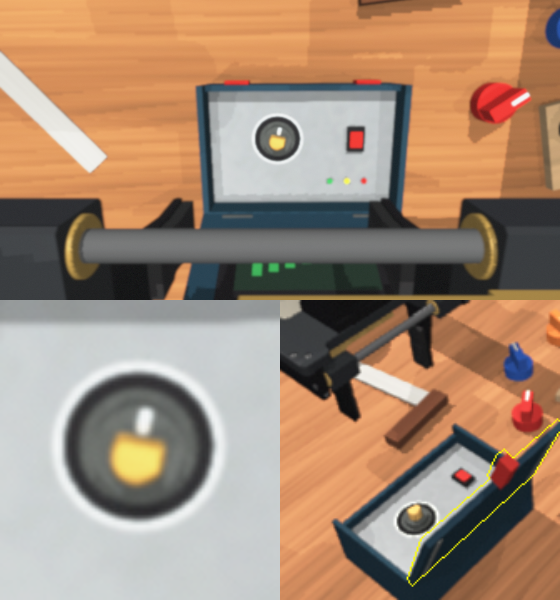

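The wrist view shows the collar at about (277,179) full-frame, with the white line pointing to the controller's front. The scene crop shows the lid leaning back and matching the 1.94 rad outline. Next I'll measure the shaft's centre and flat direction.

Run:
```python
from h import *
w=np.load("w2.npy",allow_pickle=True).item()
im=w["color"].astype(int); hsv=cv2.cvtColor(w["color"],cv2.COLOR_RGB2HSV)
y0,x0=150,248; c=w["color"][y0:y0+60,x0:x0+60]; h=hsv[y0:y0+60,x0:x0+60]
g=cv2.GaussianBlur(cv2.cvtColor(c,cv2.COLOR_RGB2GRAY),(3,3),0)
dark=((g<125)|(h[...,1]>110)).astype(np.uint8)
cs,_=cv2.findContours(dark,cv2.RETR_EXTERNAL,cv2.CHAIN_APPROX_NONE); cn=max(cs,key=cv2.contourArea)
e=cv2.fitEllipse(cn); print("dark ell",e[0][0]+x0,e[0][1]+y0,e[1])
for z in(.046,.0555): print(z,pix2plane(w,e[0][0]+x0,e[0][1]+y0,z))
br=(h[...,1]>110)&(h[...,2]>130); ys,xs=np.nonzero(br); print("brass n",len(xs),xs.mean()+x0,ys.mean()+y0,xs.min()+x0,xs.max()+x0,ys.min()+y0,ys.max()+y0)
yy,xx=np.mgrid[:60,:60]; ins=(xx-e[0][0])**2+(yy-e[0][1])**2<17**2
wt=ins&(h[...,1]<60)&(g>130); ys,xs=np.nonzero(wt); wgt=g[wt]-110.
P=np.array([pix2plane(w,x+x0,y+y0,.0555)[:2] for x,y in zip(xs,ys)]); m=np.average(P,axis=0,weights=wgt)
print("line n",len(xs),m); U,S,V=np.linalg.svd((P-m)); d=V[0]*np.sign(-V[0][0]); print("pca dir",np.degrees(np.arctan2(d[1],d[0])))
for z in(.0505,.0555):
  ctr=pix2plane(w,e[0][0]+x0,e[0][1]+y0,z)[:2]; d=m-ctr; print("line from ctr",d,np.degrees(np.arctan2(d[1],d[0])))
print(c[16:34,20:40].sum(-1)//3)
```

```text
dark ell 277.0659694671631 178.38142585754395 (42.587799072265625, 42.989341735839844)
0.046 [ 0.52937867 -0.19184926  0.046     ]
0.0555 [ 0.52763102 -0.19172744  0.0555    ]
brass n 198 276.52525252525254 182.37373737373738 269 284 175 190
line n 58 [ 0.52015297 -0.18983857]
pca dir 168.52792140757666
line from ctr [-0.00839786  0.00195299] 166.90812127766065
line from ctr [-0.00747805  0.00188887] 165.8242548504946
[[109 109 106 101  96  94  95  97  99 104 112 118 112 105  99  99 101 102
  102 100]
 [107 104 102  98  98 100 105 107 113 132 162 179 172 144 114  99  97  99
  100 101]
 [103 101 102 103 106 109 112 116 125 164 214 231 225 189 137 108 100  97
   98 101]
 [101 104 107 108 112 114 115 119 135 185 231 242 238 207 147 116 107 101
   98  98]
 [105 109 112 113 114 114 116 121 145 200 237 243 237 202 145 118 113 109
  103  98]
 [110 113 114 113 113 114 115 120 152 211 239 242 231 187 135 118 115 113
  108 102]
 [113 114 115 114 112 110 110 117 154 214 239 241 222 169 126 115 113 112
  111 107]
 [113 112 114 114 114 112 110 116 153 211 235 235 211 153 117 110 109 109
  107 108
[... 152 characters left out ...]
 105 103
  103 106]
 [110 113 127 145 157 156 152 148 144 145 147 143 133 121 118 115 111 107
  103 104]
 [109 118 136 159 169 172 169 164 159 155 152 147 143 137 133 132 124 113
  105 103]
 [111 125 150 173 186 188 187 185 180 176 173 170 164 159 155 150 138 123
  109 107]
 [115 134 162 184 194 196 196 194 193 191 190 188 185 180 177 169 156 133
  113 109]
 [119 142 172 190 196 198 198 198 198 197 197 197 195 194 191 181 163 134
  115 111]
 [119 147 178 192 196 198 198 199 198 199 199 198 198 198 195 184 160 130
  113 111]
 [121 150 179 191 196 197 197 198 199 199 199 199 199 198 196 182 153 125
  113 113]
 [120 147 178 191 195 196 197 197 198 198 198 199 199 198 195 178 147 123
  114 114]]
```

Call:
apply_moves(
  steps=[
    [[1, 1.5, 54.5, 1, 0, 0, 0], [1, 1.5, 54.5, 1, 0, 0, 0], [1, 1.5, 54.5, 1, 0, 0, 0], [1, 1.5, 54.5, 1, 0, 0, 0], [1, 1.5, 54.5, 1, 0, 0, 0], [1, 1.5, 54.5, 1, 0, 0, 0], [1, 0, 0, 0, 0, 0, 0], [1, 0, 0, 0, 0, 0, 0]],
  ],
)

```text
time_s: 10.7
tcp_pos: [0.5256, 0.139, 0.2685]
ee_rot: [[-1.0, 0.017, -0.0], [0.017, 1.0, -0.0], [0.0, -0.0, -1.0]]
wrist_force: [0.8, -0.4, 0.2]
gripper_width: 1.0
```

Run:
```python
from h import *
s=sense(); print(s["tcp_pos"],s["ee_rot"].round(3).tolist(),s["joints"].round(1))
w=capture("wrist")
u,v=proj(w,[.526,.139,.03]).round().astype(int); print(u,v)
for m in masks_of(w,"knob")[:4]:
    x,y,ww,hh=m["box"]; ys,xs=np.nonzero(m["pixels"]); print(round(m["confidence"],2),m["box"],w["color"][m["pixels"]].mean(0).round())
y0,x0=v-40,u-45; c=w["color"][y0:y0+80,x0:x0+90]; hs=cv2.cvtColor(c,cv2.COLOR_RGB2HSV); g=c.min(-1)
wt=(g>150)&(hs[...,1]<60); n,l,st,ce=cv2.connectedComponentsWithStats(wt.astype(np.uint8))
for i in range(1,n):
    if st[i,4]<8: continue
    ys,xs=np.nonzero(l==i); P=np.array([pix2plane(w,x+x0,y+y0,.052)[:2] for x,y in zip(xs,ys)]); mu=P.mean(0); S,V=np.linalg.svd(P-mu)[1:]
    print("white",st[i],mu,"dir",np.degrees(np.arctan2(V[0][1],V[0][0])),S)
cv2.imwrite("pics/w3.png",cv2.resize(c,None,fx=7,fy=7,interpolation=cv2.INTER_CUBIC)[:,:,::-1]); print(x0,y0); np.save("w3.npy",w,allow_pickle=True)
```

```text
[0.52559457 0.13903778 0.26849204] [[-1.0, 0.017, -0.0], [0.017, 1.0, -0.0], [0.0, -0.0, -1.0]] [  31.9   13.    -8.3    0.   -68.7 -122.9]
281 177
0.96 [169.7, 130.0, 48.4, 43.3] [215.  74.  66.]
0.87 [266.7, 157.2, 38.2, 44.7] [60. 58. 56.]
0.87 [333.7, 45.6, 50.2, 54.2] [229. 145.  66.]
0.73 [240.1, 51.5, 44.9, 47.7] [ 74. 109. 186.]
white [48 25  8 19 80] [0.51565805 0.14581594] dir -14.624337864445396 [0.04699167 0.0111176 ]
236 137
```

View pics/w3.png

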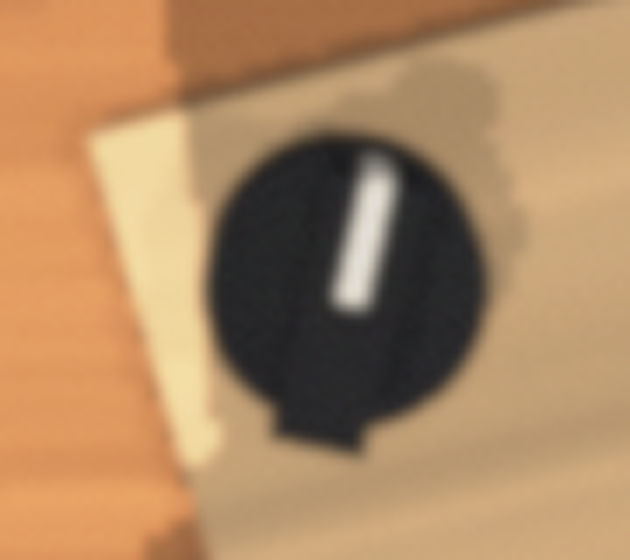

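The crop shows the black knob with its white line at upper right. The outer end is at (378,157) and the bar's far end at (318,443), so the line points near 165° in world axes.

Run:
```python
from h import *
w=np.load("w3.npy",allow_pickle=True).item()
f=lambda cx,cy,z: pix2plane(w,cx/7-.43+236,cy/7-.43+137,z)[:2]
A,B=f(378,157,.052),f(318,443,.052); d=A-B
print("mid",(A+B)/2,np.hypot(*d),np.degrees(np.arctan2(d[1],d[0])))
print("skirt lr",f(208,265,.03),f(487,280,.03),"mid y",(f(208,265,.03)+f(487,280,.03))/2)
# skirt outline: dark px fit with synthetic model
from scipy.optimize import minimize
S=4; y0,x0=137,236
dark=(w["color"][y0:y0+80,x0:x0+90].max(-1)<90).astype(np.uint8)
c=w["color"][y0:y0+80,x0:x0+90]; hs=cv2.cvtColor(c,cv2.COLOR_RGB2HSV); wt=((c.min(-1)>130)&(hs[...,1]<70)).astype(np.uint8)
obs=cv2.morphologyEx(dark|wt,cv2.MORPH_OPEN,np.ones((3,3)))
n,l,st,_=cv2.connectedComponentsWithStats(obs); obs=(l==l[39,49]).astype(np.uint8)
full=np.zeros((420,560),np.uint8); full[y0:y0+80,x0:x0+90]=obs; big=cv2.resize(full,None,fx=S,fy=S,interpolation=cv2.INTER_LINEAR)
t=np.linspace(0,2*np.pi,40); sk=np.array([[.022*np.cos(a),.022*np.sin(a),z] for a in t for z in(0,.018)]); bar=boxpts((-.02,-.007,.018),(.02,.007,.04))
def mk(q): R=Rz(q[2]); o=np.array([q[0],q[1],.012]); return hullmask(w,[sk@R.T+o,bar@R.T+o],S)
def cost(d): g=mk(d*[.005,.005,.1]+q0); return 1-(g&big).sum()/(g|big).sum()
q0=np.array([.526,.1435,np.radians(165)])
s=minimize(cost,np.zeros(3),method="Nelder-Mead",options=dict(initial_simplex=np.vstack([np.zeros(3),np.eye(3)])))
q=s.x*[.005,.005,.1]+q0; print("fit",q,np.degrees(q[2]),s.fun,obs.sum())
```

```text
mid [0.52453634 0.14331973] 0.04225657600207481 167.56573933318043
skirt lr [0.5226699  0.12255664] [0.52564054 0.1646262 ] mid y [0.52415522 0.14359142]
fit [0.52681031 0.14283525 2.90495168] 166.44147116525366 0.15181771633384533 1259
```

Run:
```python
from h import *
from scipy.optimize import minimize
w=np.load("w3.npy",allow_pickle=True).item(); S=4; y0,x0=137,236
c=w["color"][y0:y0+80,x0:x0+90]; hs=cv2.cvtColor(c,cv2.COLOR_RGB2HSV)
t=np.linspace(0,2*np.pi,40); sk=np.array([[.022*np.cos(a),.022*np.sin(a),z] for a in t for z in(0,.018)]); bar=boxpts((-.02,-.007,.018),(.02,.007,.04))
def mk(q): R=Rz(q[2]); o=np.array([q[0],q[1],.012]); return hullmask(w,[sk@R.T+o,bar@R.T+o],S)
for th in(70,90,110):
    o=((c.max(-1)<th)|(hs[...,1]<60)).astype(np.uint8); n,l,st,_=cv2.connectedComponentsWithStats(o,connectivity=4); o=(l==l[39,49]).astype(np.uint8)
    full=np.zeros((420,560),np.uint8); full[y0:y0+80,x0:x0+90]=o; big=cv2.resize(full*255,None,fx=S,fy=S,interpolation=cv2.INTER_LINEAR)>127
    q0=np.array([.526,.1435,np.radians(166)])
    def cost(d): g=mk(d*[.005,.005,.1]+q0)>0; return 1-(g&big).sum()/(g|big).sum()
    s=minimize(cost,np.zeros(3),method="Nelder-Mead",options=dict(initial_simplex=np.vstack([np.zeros(3),np.eye(3)])))
    q=s.x*[.005,.005,.1]+q0; print(th,"fit",q[:2],np.degrees(q[2]),s.fun,o.sum(),st[l[39,49]])
```

```text
70 fit [0.52727313 0.14295084] 164.29792353141025 0.14124775966544334 1258 [  30   20   39   44 1258]
90 fit [0.52684452 0.1432342 ] 165.6322946354631 0.10162341812603859 1318 [  30   19   39   45 1318]
110 fit [0.52667759 0.14328021] 166.04241719018455 0.06453401578161655 1371 [  30   19   40   46 1371]
```

Call:
apply_moves(
  steps=[
    [[0.6, -0.9, 4.2, 0, 0, 0, 0], [0.6, 0, 0, 0, 0, 0, 0.116], [0.6, 0, 0, 0, 0, 0, 0.116], [0.6, 0, 0, 50, 0, 0, 0], [0.6, 0, 0, 50, 0, 0, 0], [0.6, 0, 0, 50, 0, 0, 0], [0.6, 0, 0, 40, 0, 0, 0], [0.6, 0, 0, 20, 0, 0, 0], [0.6, 0, 0, 10, 0, 0, 0], [0.6, 0, 0, 0, 0, 0, 0]],
  ],
)

```text
time_s: 12.05
tcp_pos: [0.5269, 0.1429, 0.0484]
ee_rot: [[-0.969, 0.247, -0.0], [0.247, 0.969, -0.0], [0.0, -0.0, -1.0]]
wrist_force: [0.8, 0.4, 1.4]
gripper_width: 0.6
```

Call:
apply_moves(
  steps=[
    [[0, 0, 0, 0, 0, 0, 0], [0, 0, 0, 0, 0, 0, 0], [0, 0, 0, 0, 0, 0, 0], [0, 0, 0, 0, 0, 0, 0], [0, 0, 0, 0, 0, 0, 0], [0, 0, 0, 0, 0, 0, 0]],
  ],
)

```text
time_s: 12.8
tcp_pos: [0.5268, 0.1433, 0.0487]
ee_rot: [[-0.969, 0.247, 0.0], [0.247, 0.969, 0.0], [-0.0, 0.0, -1.0]]
wrist_force: [-0.2, -0.1, 0.7]
gripper_width: 0.157
```

Call:
apply_moves(
  steps=[
    [[0, 0, 0, -20, 0, 0, 0], [0, 0, 0, -50, 0, 0, 0], [0, 0, 0, -50, 0, 0, 0], [0, -12.2, -46.3, -10, 0, 0, 0], [0, -12.2, -46.3, 0, 0, 0, 0], [0, -12.2, -46.3, 0, 0, 0, 0], [0, -12.2, -46.3, 0, 0, 0, 0], [0, -12.2, -46.3, 0, 0, 0, 0], [0, -12.2, -46.3, 0, 0, 0, 0], [0, -12.2, -46.3, 0, 0, 0, 0], [0, 0, 0, 0, 0, 0, -0.04], [0, 0, 0, 0, 0, 0, 0]],
  ],
)

```text
time_s: 14.3
tcp_pos: [0.5291, -0.1925, 0.1781]
ee_rot: [[-0.978, 0.209, -0.001], [0.209, 0.978, 0.0], [0.001, 0.0, -1.0]]
wrist_force: [-0.0, 0.8, 0.1]
gripper_width: 0.157
```

Run:
```python
from h import *
s=sense(); print(s["tcp_pos"],s["ee_rot"].round(3).tolist(),s["gripper_width"])
w=capture("wrist"); a=capture("scene"); np.save("w4.npy",w,allow_pickle=True)
k=s["tcp_pos"]-[0,0,.0365]; u,v=proj(w,k).astype(int); ua,va=proj(a,k).astype(int); print(u,v,ua,va)
M=masks_of(a,"lid"); print([(m["confidence"],m["box"]) for m in M])
if M: print([fitlid([(a,M[0]["pixels"])],[.5395,-.1665,-.0175,1.92],free=(3,))])
im=w["color"].copy()
sk=lambda z,r:[proj(w,k+[r*np.cos(t),r*np.sin(t),z]) for t in np.linspace(0,6.28,50)]
for z,r in((0,.022),(.018,.022)): cv2.polylines(im,[np.int32(np.round(sk(z,r)))],True,(255,255,0),1)
out=np.hstack([cv2.resize(im[60:340,140:420],(400,400)),cv2.resize(a["color"][va-60:va+120,max(0,ua-90):max(0,ua-90)+180],(400,400))])
cv2.imwrite("pics/w4.png",out[:,:,::-1])
```

```text
[ 0.52909627 -0.19248066  0.17808376] [[-0.978, 0.209, -0.001], [0.209, 0.978, 0.0], [0.001, 0.0, -1.0]] 0.15680980737792719
281 245 193 229
[(0.55, [195.9, 201.3, 93.1, 98.7]), (0.45, [192.3, 253.5, 15.1, 13.8])]
[(array([ 0.5395    , -0.1665    , -0.0175    ,  1.97507813]), np.float64(0.09966647047282717))]
```

View pics/w4.png

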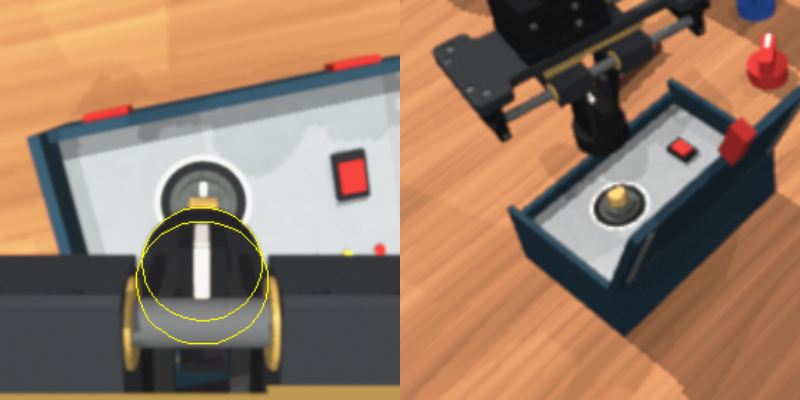

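The wrist view shows the knob's white line (column 202) collinear with the collar's white line and the brass shaft. The skirt outline sits where predicted, and the lid is still leaning back. I'll lower to just above the shaft, then push gently.

Call:
apply_moves(
  steps=[
    [[0, -0.5, 0.6, 30, 0, 0, 0], [0, 0, 0, 25, 0, 0, 0], [0, 0, 0, 13, 0, 0, 0], [0, 0, 0, 0, 0, 0, 0], [0, 0, 0, 2, 0, 0, 0], [0, 0, 0, 2, 0, 0, 0], [0, 0, 0, 2, 0, 0, 0], [0, 0, 0, 0, 0, 0, 0]],
  ],
)

```text
time_s: 15.45
tcp_pos: [0.5301, -0.1915, 0.1046]
ee_rot: [[-0.978, 0.208, 0.0], [0.208, 0.978, 0.0], [-0.0, 0.0, -1.0]]
wrist_force: [0.9, 0.8, -0.3]
gripper_width: 0.163
```

Call:
apply_moves(
  steps=[
    [[0, 0.3, 0, 2, 0, 0, 0], [0, 0, 0, 2, 0, 0, 0], [0, 0, 0, 2, 0, 0, 0], [0, 0, 0, 0, 0, 0, 0]],
  ],
)

```text
time_s: 15.95
tcp_pos: [0.5297, -0.1914, 0.0983]
ee_rot: [[-0.978, 0.208, -0.001], [0.208, 0.978, 0.0], [0.0, -0.0, -1.0]]
wrist_force: [1.0, 0.0, -0.2]
gripper_width: 0.155
```

Call:
apply_moves(
  steps=[
    [[0, 0, 0, 2, 0, 0, 0], [0, 0, 0, 2, 0, 0, 0], [0, 0, 0, 2, 0, 0, 0], [0, 0, 0, 1, 0, 0, 0], [0, 0, 0, 0, 0, 0, 0], [0, 0, 0, 0, 0, 0, 0]],
  ],
)

```text
time_s: 16.7
tcp_pos: [0.5299, -0.1914, 0.0916]
ee_rot: [[-0.978, 0.208, 0.0], [0.208, 0.978, -0.0], [-0.0, -0.0, -1.0]]
wrist_force: [-0.4, -0.2, -1.6]
gripper_width: 0.157
```

Call:
apply_moves(
  steps=[
    [[0, 0, 0, 1, 0, 0, 0], [0, 0, 0, 1, 0, 0, 0], [0, 0, 0, 0, 0, 0, 0], [0, 0, 0, 0, 0, 0, 0]],
  ],
)

```text
time_s: 17.2
tcp_pos: [0.53, -0.1914, 0.0898]
ee_rot: [[-0.978, 0.208, 0.0], [0.208, 0.978, -0.0], [-0.0, -0.0, -1.0]]
wrist_force: [-1.4, 0.4, 3.1]
gripper_width: 0.16
```

```bash
python3 -c "
from h import *
for i in range(3): capture('top'); s=sense(); print(s['tcp_pos'].round(4),s['wrist_force'].round(2),s['effort'].round(2))"
```

```text
[ 0.53   -0.1914  0.0898] [-0.54  0.74  2.5 ] [ -0.12 -35.79  13.95   3.08   0.1    0.  ]
[ 0.53   -0.1914  0.0897] [-0.44  1.03  2.74] [ -0.13 -35.79  13.92   3.07   0.09   0.  ]
[ 0.53   -0.1914  0.0897] [-0.52 -0.29  2.09] [ -0.13 -35.78  13.9    3.06   0.08   0.  ]
```

Call:
apply_moves(
  steps=[
    [[0, 0, 0, 1, 0, 0, 0], [0, 0, 0, 1, 0, 0, 0], [0, 0, 0, 1, 0, 0, 0], [0, 0, 0, 0, 0, 0, 0], [0, 0, 0, 0, 0, 0, 0], [0, 0, 0, 0, 0, 0, 0]],
  ],
)

```text
time_s: 18.1
tcp_pos: [0.53, -0.1914, 0.0867]
ee_rot: [[-0.978, 0.208, 0.0], [0.208, 0.978, -0.0], [-0.0, 0.0, -1.0]]
wrist_force: [-0.2, 1.0, 4.4]
gripper_width: 0.16
```

```bash
python3 -c "
from h import *
for i in range(3): capture('top'); s=sense(); print(s['tcp_pos'].round(4),s['wrist_force'].round(2))"
```

```text
[ 0.53   -0.1914  0.0867] [-0.3   0.27  4.97]
[ 0.53   -0.1914  0.0867] [-0.16  0.94  5.13]
[ 0.53   -0.1914  0.0866] [-0.68 -0.16  3.78]
```

Call:
apply_moves(
  steps=[
    [[0, 0, 0, 1, 0, 0, 0], [0, 0, 0, 1, 0, 0, 0], [0, 0, 0, 1, 0, 0, 0], [0, 0, 0, 0.5, 0, 0, 0], [0, 0, 0, 0, 0, 0, 0], [0, 0, 0, 0, 0, 0, 0]],
  ],
)

```text
time_s: 19.0
tcp_pos: [0.5301, -0.1914, 0.0846]
ee_rot: [[-0.978, 0.207, 0.001], [0.207, 0.978, -0.001], [-0.001, -0.0, -1.0]]
wrist_force: [-2.3, 2.2, 12.9]
gripper_width: 0.158
```

```bash
python3 -c "
from h import *
for i in range(4): capture('top'); s=sense(); print(s['tcp_pos'].round(4),s['wrist_force'].round(2))"
```

```text
[ 0.5301 -0.1914  0.0846] [-4.38  2.14 13.67]
[ 0.5301 -0.1914  0.0845] [-2.46  2.52 12.28]
[ 0.5301 -0.1915  0.0846] [-2.61  2.03 12.58]
[ 0.5301 -0.1914  0.0845] [-2.39  2.55 12.34]
```

Run:
```python
from h import *
w=capture("wrist"); a=capture("scene"); s=sense()
print(s["tcp_pos"],s["wrist_force"],s["gripper_width"],s["time_s"])
M=masks_of(a,"lid"); print([(m["confidence"],m["box"]) for m in M])
im=a["color"].copy()
for ang,c in((1.80,(0,255,255)),(1.94,(255,255,0))):
    cs,_=cv2.findContours(lidmask(a,[.5395,-.1665,-.0175,ang],1),0,1); cv2.drawContours(im,cs,-1,c,1)
ua,va=proj(a,[.56,-.19,.1]).astype(int)
out=np.hstack([cv2.resize(w["color"][60:340,140:420],(400,400)),cv2.resize(im[va-75:va+105,ua-90:ua+90],(400,400))])
cv2.imwrite("pics/w5.png",out[:,:,::-1])
```

```text
[ 0.53007252 -0.19142622  0.08454082] [-1.99912267  1.99587982 12.59879404] 0.15776224356183743 19.3
[(0.6, [200.0, 203.4, 88.8, 94.1])]
```

View pics/w5.png

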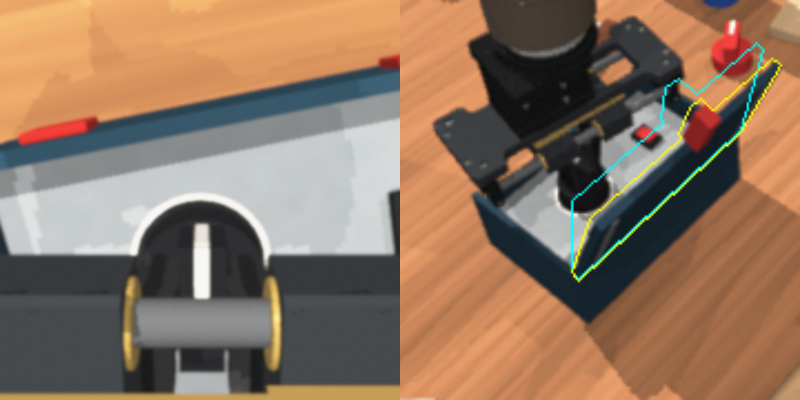

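```bash
python3 -c "
from h import *
print(r.finish_job()); s=sense(); print(s['time_s'],s['wrist_force'].round(1),s['tcp_pos'].round(4))"
```

```text
the job is handed in; nothing more can be done
None
the job is handed in; nothing more can be done
```

The job is handed in, with the lid raised and the gripper still holding the knob pressed in on the shaft. The system gave no verdict, and the run used about 19 of the 61 s.

- **Lid:** I swung it up by its tab and let go at about 1.94 rad. The last scene view matches the 1.94 outline. A fit partway through gave 1.98 rad instead, but both are inside the 1.745–2.095 window.
- **Knob:** I picked up the black knob from the plywood. Before lowering, its white line was in line with the shaft's white line. It slid onto the shaft without resistance down to the collar.
- **Press:** The upward force rose from about 2.5 N to 4.7 N as the spring compressed, then jumped to about 12.5 N at the stop. That means the shaft is fully in. By my height estimate, the knob's underside is within about 1.5 mm of the collar.
- **Other objects:** I didn't touch the finial, hammer or try square, though I didn't re-measure their positions at the end.

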